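# Dock the two plate scrapers and bolt them in

### The arm

A 6-joint arm with a two-finger parallel gripper is mounted at the origin on a cart in front of the work surface, level with it; the furniture and walls round the work are solid. World frame = base frame: x ahead of the robot, y to its left, z up, the work surface at z = 0. Lengths are in m, angles in rad, forces in N, time in s.
With the tool pointing down it reaches from about 0.35 to 0.85 m from the base axis. Payload 8.1 kg.
Tool frame: the origin (TCP) lies where the fingers leave the gripper's body, on its centre line; the fingertips stand 84 mm ahead of it and the grasp point (between the pads) lies 65 mm ahead of it; y points along the fingers, z is the direction in which the jaws open and shut, and the axes are right-handed (so a half turn about y gives the same grasp; the last joint's range is limited). The gripper opens to 93 mm and grips with 3 to 60 N. Pads are 15 mm wide; open, the fingers measure 128 mm over their backs; the gripper's body (75 mm by 188 mm) begins 65 mm behind the grasp point.
Start: joints at [-1.35, 0.13, 1.488, -0, 1.523, -0.085], TCP at [0.181, -0.572, 0.303] pointing down, gripper open.
Joint ranges: [-2.96, 2.96], [-0.89, 2.26], [0.02, 2.5], [-1.34, 4.48], [0, 2.73], [-2.66, 2.66]. Speed limits (rad/s): [2.39, 2.39, 2.79, 3.14, 3.14, 3.14].

### API

Orientations are given as a unit quaternion [x, y, z, w].
In Python, from cell import sensors, eyes, workorder gives the robot as it stands.
- The arm moves only by the tool play_rows, never from a script. Its argument "moves" is a list of rows, each an object with "xyz": the shift along the tool's x, y, z in mm, a list of three; "twist": the turn about the tool's y in degrees. A call has exactly 10 rows; each row is the pose to reach, as a shift and turn from the pose commanded when the call began, along the tool's axes at that moment; what a row does not reach only later rows make up. A row lasts 1/8 s, in which the tool goes at most 62.5 mm and 10.7 degrees, less where a joint would pass 70% of its speed; a pose out of reach is approached as far as the arm can. A call with a gripper value outside its range is refused whole. "fingers" is the opening, from -1 (shut) to 1 (fully open), set as the call begins (left out, the last holds). The fingers move at their own pace and stop on an object; the grip force is fixed at half the most. Time passes only in rows, so rows that repeat a pose let the fingers close, or fill a call up. It gives the time, the measured TCP pose, the force and the opening at its end, in the units of the state.
- sensors.sense(): the state, without advancing time (a new reading comes with each control period).
- eyes.read_camera(name): name is "side" or "top"; returns a dict with "img" (480x640x3 uint8, red, green, blue), "fx", "fy", "cx", "cy" (pixels), "k1" (the pictures are not rectified: a ray, as slopes to the right and down, at radius r is drawn at 1 + k1 r^2 times it, then the intrinsics apply), "pose" (4x4, takes a point from camera to world coordinates). Camera axes: x right, y down, z forward; pixel columns grow to the right and rows downward; lengths in m; the calibration is good to about 2 mm. A picture is of the moment at which its call begins. There is no depth.
- workorder.finish_job(): hands the job in, once; it reports no verdict.
The state is a dict: "clock": time; "joints": joint angles; "dq": joint speeds; "joint_torque": joint torques, N m; "eef_pos": TCP position; "ee_rot": TCP orientation; "force": force on the tool from outside, world axes, zero at the start; "wrist_torque": the same for the moment, N m; "gripper_width": finger opening in m.
Only numpy, scipy, OpenCV 4.12 (cv2) and the standard library are available. Lean on these libraries where they do the work, as an engineer would, in place of code of your own. Each camera call takes 0.05 s, during which the arm holds its last target.

### The job

Put the two plate scrapers away in the dock: slide each blade edgewise down into the slot of its own length, handles towards you, until the scraper is fully down with its handle resting on the ledge close up to the block. Then push the steel bolt across over both blades until its tip is fully home in the keeper. The bolt may be in the way at first and must then be drawn back; leave the bottles, dish, timer and beaker standing where they are.

Things in the scene. Friction and masses are not known exactly. Their poses are not given: they have to be found in the camera images.
- dock: grey scraper dock, fixed, in a new place and yaw each time. Origin: underside, midway between its 2 slots; x away from the robot along the slots, y left (mm). Base plate 8 thick (x -114 to 96, y -50 to 50) carries a block (x -20 to 96, top z 50) with two upright slots along x, open at top and front, 7 wide, floor z 8; the top 8 mm flares to 17 wide. Ahead of the block the plate is the ledge for the handles
- seat_long (a point): where the long scraper's grip point is when home in the LONG slot (left, dock y +31, ends at x 86): dock frame (-65, 31, 28) mm, axes as the dock. The handle's end is then 5 mm from the block's face and the blade's tip 11 mm from the slot's end. The blade enters from above, straight down
- seat_short (a point): where the short scraper's grip point is when home in the SHORT slot (right, dock y -31, ends at x 41): dock frame (-65, -31, 28) mm, axes as the dock; 5 mm left to the block's face, 11 mm to the slot's end
- bolt (a joint): bolt travel (m) to the dock's +y: 0 drawn right back, tip at dock y -46 mm; 0.096 fully home, tip at y 50, the far side of the keeper (y 40 to 50). 12 mm rod, axis 58 mm above the worktop, dock x 0; it bars a slot it lies over (below 0.004 both are clear) and passes only over blades fully down. 2 N friction, stays where left
- bolt_knob (a point): point on the axis of the bolt's upright steel knob, 96 mm above the worktop; knob 14 mm across, z 62 to 108, moves with the bolt (dock x 0, y = -158 mm + travel). Steel staples for the rod on the block at dock y -45, 0 and 45 (x -13 to 13, 10 mm wide) are 70 high; the track right of the block is 22 wide (foot 40), 50 high (end stop 64), to y -179
- scraper_long_grip (a point): handle centre of the scraper with the LONG blade, 20 mm above its underside; loose, about 0.16 kg, stands on edge on the worktop. x runs from handle to blade tip, z up. White handle 80 long (x -40 to 40), 24 wide, 40 high; upright steel blade 4 thick, 2 to 36 mm above the underside, x 40 to 140 (100 mm)
- scraper_short_grip (a point): the same point of the scraper with the SHORT blade: same handle, blade 55 mm long (x 40 to 95), otherwise equal
- scraper_long: the long scraper itself, origin on its underside below the grip point, same axes
- scraper_short: the short scraper itself, origin on its underside below the grip point, same axes
- stain_bottle: brown reagent bottle with a black screw cap, 54 mm across, 104 mm tall, loose; bystander; origin at the centre of its underside, z up
- small_bottle: brown bottle with a screw cap, 44 mm across, 86 mm tall, loose; bystander; origin at the centre of its underside, z up
- dish: closed petri dish, 91 mm across, 17 mm high, loose; bystander; origin at the centre of its underside, z up
- timer: small white timer, 70 x 64 x 17 mm, loose; bystander; origin at the centre of its underside, z up
- beaker: clear 100 ml beaker, 54 mm across, 71 mm tall, loose; bystander; origin at the centre of its underside, z up

How it is judged:
By the outcome, as a careful person would: the job done as asked, in the order asked, and still so for the second after the job is handed in, with the robot touching nothing.
It also fails if it takes over 72 s, if anything falls off the work surface, if the arm or the gripper's body presses on something with over 40 N, if the wrist force passes 120 N, or if a joint passes its speed limit or range.

## Working session

There is one attempt and no reset: what is moved stays moved. The work goes in short steps, Python scripts to look and compute and a tool call to move; the robot and the scene stay as the last step left them, time stands still between calls to the robot, and variables do not carry over. Pictures are saved under pics/ and viewed, and the job is handed in when it is done.

Besides the shell and the picture viewer there is one more tool, called after "Emit:" by a JSON object that holds its "method" and its "body". play_rows: Moves the arm, as the interface text tells. Its arguments: {"type":"object","properties":{"moves":{"type":"array","items":{"type":"object","properties":{"xyz":{"type":"array","items":{"type":"number"}},"twist":{"type":"number"}}}},"fingers":{"type":"number"}},"required":["moves"]}

```bash
ls; mkdir -p pics
python3 - <<'E'
from cell import sensors, eyes
import cv2,pickle
s=sensors.sense();print(s)
for n in("side","top"):
    d=eyes.read_camera(n);pickle.dump(d,open(f"{n}0.pkl","wb"))
    cv2.imwrite(f"pics/{n}0.png",d["img"][:,:,::-1]);print({k:v for k,v in d.items() if k!="img"})
E
```

```text
pics
{'clock': 0.0, 'joints': array([-1.35040940e+00,  1.31152466e-01,  1.48926598e+00, -1.05925641e-06,
        1.52297639e+00, -8.54086709e-02]), 'dq': array([-0.00059479,  0.00022814,  0.00024082, -0.00143664,  0.00089504,
       -0.00038992]), 'joint_torque': array([ 1.70281506e-03, -5.59839749e+01, -4.91755843e+01,  7.70665496e-02,
        3.60483024e-02, -1.83519123e-04]), 'eef_pos': array([ 0.18055822, -0.57176229,  0.3016998 ]), 'ee_rot': array([-0.10773763,  0.699493  , -0.69822162,  0.10765095]), 'force': array([ 0.10746621, -0.64998182,  0.31739094]), 'wrist_torque': array([ 0.06116419,  0.01573111, -0.01727721]), 'gripper_width': 0.09289876556380215}
{'fx': 449.10799908722606, 'fy': 449.10799908722606, 'cx': 323.12507523091483, 'cy': 236.99130023858723, 'k1': -0.019613013047657907, 'pose': array([[-0.99917681, -0.01876913,  0.03596413,  0.49587143],
       [-0.04000245,  0.60326532, -0.79653673,  0.74411169],
       [-0.00674561, -0.79731968, -0.60351953,  0.68485296],
       [ 0.        ,  0.        ,  0.        ,  1.        ]])}
{'fx': 603.3959280458902, 'fy': 603.3959280458902, 'cx': 322.0027979074563, 'cy': 242.49005412498977, 'k1': 0.026528022203666266, 'pose': array([[ 0.02369323, -0.98720988,  0.15765561,  0.28840081],
       [-0.9996389 , -0.0253946 , -0.00878579, -0.00977779],
       [ 0.01267702, -0.15739052, -0.98745507,  1.53293836],
       [ 0.        ,  0.        ,  0.        ,  1.        ]])}
```

View pics/side0.png

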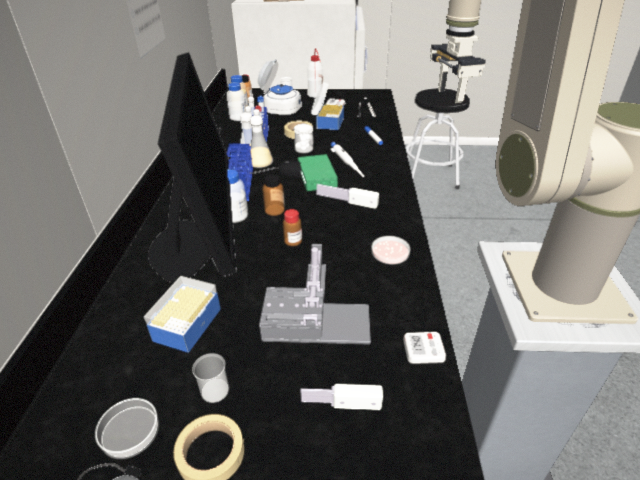

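View pics/top0.png

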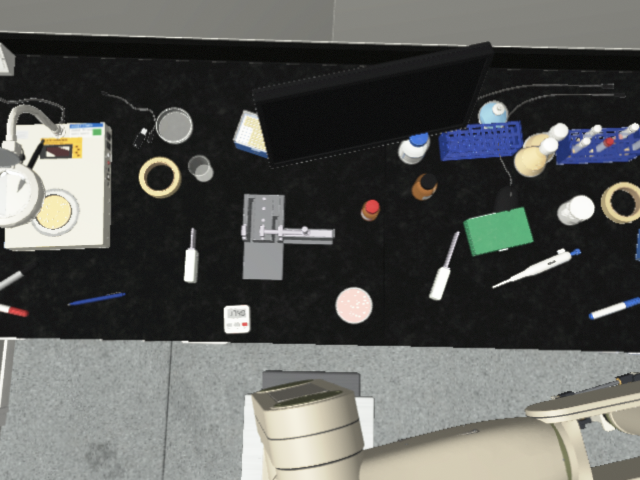

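The side view shows the dock at about (315,310), one scraper at (340,397) and the other at (347,195). In the top view the dock is at (264,235), the left scraper at (192,257) and the right one at (444,267). I'll enlarge these next.

```bash
cat > h.py <<'E'
import numpy as np,cv2,pickle
from scipy.spatial.transform import Rotation as R
def ray(d,u,v):
    a,b=(u-d["cx"])/d["fx"],(v-d["cy"])/d["fy"]
    x,y=a,b
    for _ in range(20):
        k=1+d["k1"]*(x*x+y*y); x,y=a/k,b/k
    P=d["pose"];return P[:3,3],P[:3,:3]@np.array([x,y,1])
def atz(d,u,v,z):
    o,r=ray(d,u,v);return o+r*(z-o[2])/r[2]
def proj(d,p):
    P=d["pose"];q=P[:3,:3].T@(np.asarray(p)-P[:3,3]);x,y=q[0]/q[2],q[1]/q[2]
    k=1+d["k1"]*(x*x+y*y);return d["cx"]+d["fx"]*x*k,d["cy"]+d["fy"]*y*k
def crop(d,u0,v0,w,h,s,fn):
    c=d["img"][v0:v0+h,u0:u0+w,::-1];cv2.imwrite(fn,cv2.resize(c,None,fx=s,fy=s,interpolation=cv2.INTER_CUBIC))
E
python3 - <<'E'
from h import *
t=pickle.load(open("top0.pkl","rb"));s=pickle.load(open("side0.pkl","rb"))
crop(t,230,185,120,100,6,"pics/tdock.png")
crop(s,240,230,150,120,5,"pics/sdock.png")
def st(d,a,fn):
    L=[]
    for(u,v) in a:
        c=d["img"][v:v+70,u:u+90,::-1];L.append(cv2.resize(c,None,fx=4.4,fy=4.4,interpolation=cv2.INTER_CUBIC))
    cv2.imwrite(fn,np.hstack(L))
st(t,[(150,222),(400,230)],"pics/tscr.png")
st(s,[(298,365),(305,165)],"pics/sscr.png")
E
```

```text
(no output)
```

View pics/tdock.png

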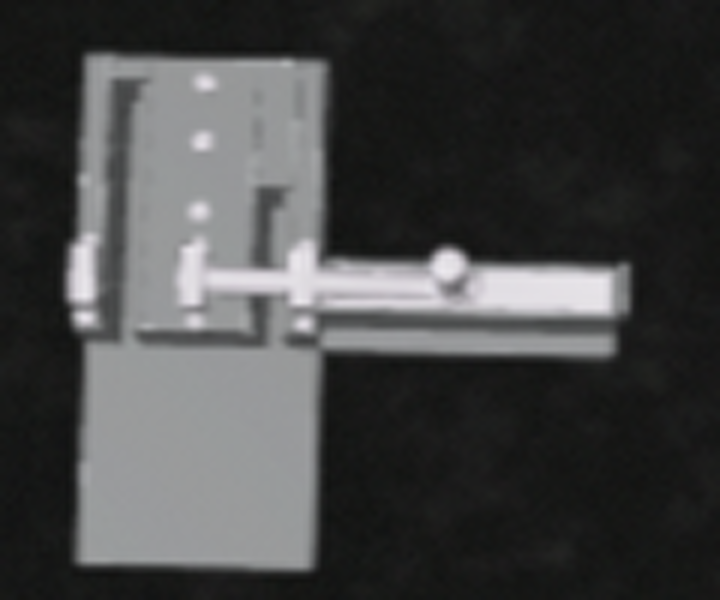

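View pics/sdock.png

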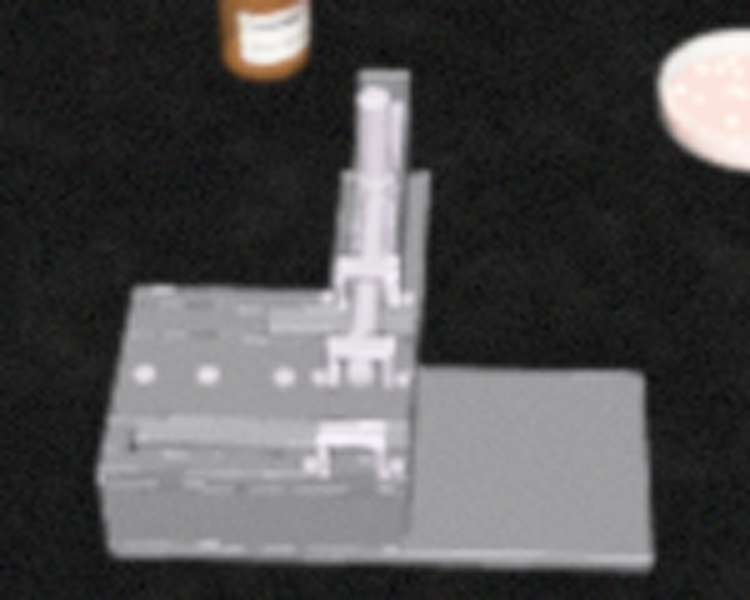

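View pics/tscr.png

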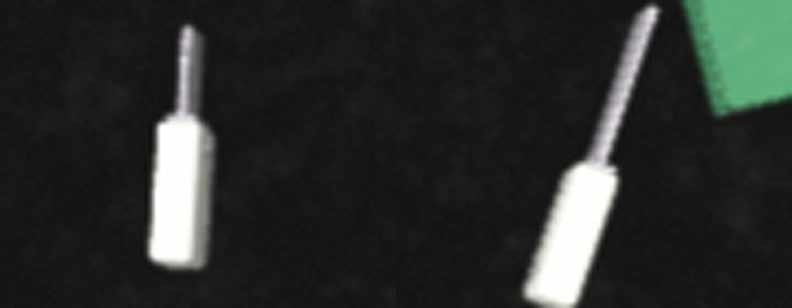

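View pics/sscr.png

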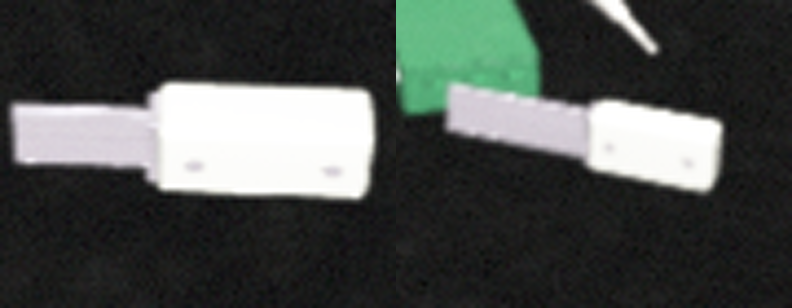

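```bash
cat > fit.py <<'E'
from h import *
from scipy.optimize import least_squares
t=pickle.load(open("top0.pkl","rb"));s=pickle.load(open("side0.pkl","rb"))
def T(u,v):return (u+.5)/6-.5+230,(v+.5)/6-.5+185
def S(u,v):return (u+.5)/5-.5+240,(v+.5)/5-.5+230
obs=[(t,T(76,566),(-114,50,8)),(t,T(316,570),(-114,-50,8)),(t,T(85,53),(96,50,50)),(t,T(329,62),(96,-50,50)),
(s,S(644,372),(-114,-50,8)),(s,S(654,556),(-114,50,8)),(s,S(133,287),(96,-50,50)),(s,S(112,558),(96,50,0)),(s,S(100,476),(96,50,50))]
def world(p,m,):
    c,si=np.cos(p[2]),np.sin(p[2]);m=np.array(m)/1000
    return np.array([p[0]+c*m[0]-si*m[1],p[1]+si*m[0]+c*m[1],m[2]])
def solve(obs,x0):
    f=lambda p:np.concatenate([np.subtract(proj(d,world(p,m)),uv) for d,uv,m in obs])
    r=least_squares(f,x0,loss="soft_l1");return r.x,f(r.x).reshape(-1,2)
if __name__=="__main__":
    np.set_printoptions(precision=2,suppress=True)
    for o in(obs,[o for o in obs if o[0] is t],[o for o in obs if o[0] is s]):
        p,r=solve(o,[.5,.1,0]);print(np.r_[p[:2]*1000,np.degrees(p[2])],"\n",r.tolist())
    p,_=solve(obs,[.5,.1,0]);
    for d,uv in((t,T(449,262)),(s,S(373,95))):
        w=atz(d,*uv,.106)-np.r_[p[:2],0];c,si=np.cos(p[2]),np.sin(p[2]);print("knob dock",1000*(c*w[0]+si*w[1]),1000*(-si*w[0]+c*w[1]))
    def Ts(k):
        o=[(150,222),(400,230)][k];return lambda u,v:((u-396*k+.5)/4.4-.5+o[0],(v+.5)/4.4-.5+o[1])
    def Ss(k):
        o=[(298,365),(305,165)][k];return lambda u,v:((u-396*k+.5)/4.4-.5+o[0],(v+.5)/4.4-.5+o[1])
    A,B,C,D=Ts(0),Ts(1),Ss(0),Ss(1)
    # short scraper: left view handle top outline
    print("short")
    os=[(t,A(157,122),(40,12,40)),(t,A(199,122),(40,-12,40)),(t,A(149,262),(-40,12,40)),(t,A(190,266),(-40,-12,40)),(t,A(188,28),(95,0,36)),
     (s,C(163,190),(40,12,0)),(s,C(361,198),(-40,12,0)),(s,C(374,94),(-40,-12,40)),(s,C(166,85),(40,-12,40)),(s,C(12,103),(95,0,36)),(s,C(16,163),(95,0,2))]
    ol=[(t,B(570,168),(40,12,40)),(t,B(617,181),(40,-12,40)),(t,B(524,293),(-40,12,40)),(t,B(572,305),(-40,-12,40)),(t,B(653,8),(140,0,36)),
     (s,D(595,100),(40,-12,40)),(s,D(720,122),(-40,-12,40)),(s,D(589,170),(40,12,0)),(s,D(706,190),(-40,12,0)),(s,D(449,85),(140,0,36)),(s,D(447,130),(140,0,2))]
    for o,x0 in((os,[.5,.2,0]),(ol,[.5,-.3,-.2])):
      for oo in(o,[q for q in o if q[0] is t],[q for q in o if q[0] is s]):
        p,r=solve(oo,x0);print(np.r_[p[:2]*1000,np.degrees(p[2])],r.tolist())
    # bystanders
    for n,uv,z in(("stain",(425,185),.1),("small",(371,208),.085),("dish",(354,306),.01),("timer",(237,319),.01),("beaker",(201,167),.07),("green near",(476,255),.03),("green L",(466,215),.03),("mon",(268,165),.2)):
        print(n,atz(t,*uv,z)*1000)
    for n,uv,z in(("stain",(274,195),.05),("small",(292,228),.04),("dish",(391,250),.01),("timer",(425,348),.01),("beaker",(211,378),.035),("mon",(236,272),.1)):
        print(n,atz(s,*uv,z)*1000)
E
python3 fit.py
```

```text
[546.99 127.28   0.39] 
 [[-0.1639093641075533, 0.29683618231422315], [-0.5931591984579541, 0.32880949930785164], [-0.49346232178226046, 0.9324532293311449], [-1.370088595836421, 0.21937633683774038], [-0.4144622221494956, -0.9338218808704823], [-0.013185604749992308, -0.11672078933401053], [0.07403897398347681, -0.4212461174784039], [-0.44450457567745616, -0.16599327534902386], [-0.4571085512644686, -1.2992095309115257]]
[548.15 125.62   0.01] 
 [[0.21498652190558687, -0.2862381701596064], [-0.22961131750150798, 0.013278246676691197], [0.4538016820460484, 0.3732452265961115], [-0.43903698480380626, -0.07711059287461808]]
[546.39 128.66   0.51] 
 [[-0.15204262345179131, -0.5277002666354065], [0.37936978648730246, 0.3695815831659388], [0.21104078007687121, 0.11698115146697319], [-0.20491440636965308, 0.48359715048388807], [-0.21262835363228305, -0.6524055249825551]]
knob dock 2.05356290582188 -106.70018964797225
knob dock -0.5206706749517209 -106.87486570966021
short
[460.16 305.66  -0.46] [[-0.18210915578885079, 0.18418431014077896], [-0.05740024999670368, 0.5037378696265193], [-0.57
[... 1681 characters left out ...]
 [[0.958020021404252, -0.5115571609841538], [0.35890290879609665, -0.31863659168368486], [-0.7606263547189656, 0.044820389608787536], [0.26435125500438517, 0.9700193113045827], [-0.7539128405047677, -0.09666012305024196], [-0.10616001480997284, -0.08894116921641171]]
stain [ 665.95 -270.92  100.  ]
small [ 608.37 -140.86   85.  ]
dish [ 371.95 -107.6    10.  ]
timer [332.56 184.42  10.  ]
beaker [704.88 283.55  70.  ]
green near [ 506.44 -411.58   30.  ]
green L [ 608.6  -387.82   30.  ]
mon [676.88 105.68 200.  ]
stain [ 672.62 -275.82   50.  ]
small [ 611.86 -141.02   40.  ]
dish [ 371.51 -100.04   10.  ]
timer [331.2  192.35  10.  ]
beaker [709.43 289.65  35.  ]
mon [697.01  91.23 100.  ]
```

```bash
cat > plan.py <<'E'
from h import *
from cell import sensors
import sys
def go(gx,gy,gz,yaw=None):
    """grasp point target mm, yaw deg = tool-x heading mod 180"""
    s=sensors.sense();Rm=R.from_quat(s["ee_rot"]).as_matrix()
    p=s["eef_pos"]*1000;g=p+65*Rm[:,1]
    h=np.degrees(np.arctan2(Rm[1,0],Rm[0,0]))
    tw=0
    if yaw is not None:
        d=(yaw-h+90)%180-90; tw=-d   # tool y down -> positive twist = negative world yaw
    tcp=np.array([gx,gy,gz])-65*Rm[:,1]
    print("t",round(s["clock"],2),"grasp",g.round(1),"yawx",round(h,2),"ydir",Rm[:,1].round(3),"w",round(s["gripper_width"]*1000,1),"F",s["force"].round(1),"j6",round(s["joints"][5],2))
    print("shift",(Rm.T@(tcp-p)).round(1),"twist",round(tw,2))
if __name__=="__main__":go(*map(float,sys.argv[1:]))
E
python3 plan.py 548 20 240 0
```

```text
t 0.1 grasp [ 180.6 -571.7  236.8] yawx -162.48 ydir [-0.     0.002 -1.   ] w 92.8 F [-0.   0.5  0.4] j6 -0.09
shift [-528.5   -2.4 -453.6] twist 17.52
```

Emit:
{"method": "play_rows", "body": {"moves": [{"xyz":[-52,0,-45],"twist":2},{"xyz":[-104,0,-90],"twist":4},{"xyz":[-156,0,-135],"twist":6},{"xyz":[-208,0,-180],"twist":8},{"xyz":[-260,0,-225],"twist":10},{"xyz":[-312,0,-270],"twist":12},{"xyz":[-364,0,-315],"twist":14},{"xyz":[-416,0,-360],"twist":16},{"xyz":[-470,0,-405],"twist":17.5},{"xyz":[-528.5,-2.4,-453.6],"twist":17.5}], "fingers": 1}}

```text
clock: 1.35
eef_pos: [0.5102, -0.0387, 0.3036]
ee_rot: [0.0, -0.707, 0.707, 0.0]
force: [0.2, 0.0, 0.3]
gripper_width: 0.0932
```

```bash
python3 plan.py 548 20 96 0
```

```text
t 1.35 grasp [510.2 -38.8 238.6] yawx -179.99 ydir [-0. -0. -1.] w 93.2 F [0.2 0.  0.3] j6 1.39
shift [-37.9 142.5 -58.8] twist 0.01
```

Emit:
{"method": "play_rows", "body": {"moves": [{"xyz":[-19,0,-30],"twist":0},{"xyz":[-37.9,0,-58.8],"twist":0},{"xyz":[-37.9,30,-58.8],"twist":0},{"xyz":[-37.9,60,-58.8],"twist":0},{"xyz":[-37.9,90,-58.8],"twist":0},{"xyz":[-37.9,120,-58.8],"twist":0},{"xyz":[-37.9,135,-58.8],"twist":0},{"xyz":[-37.9,142.5,-58.8],"twist":0},{"xyz":[-37.9,142.5,-58.8],"twist":0},{"xyz":[-37.9,142.5,-58.8],"twist":0}]}}

```text
clock: 2.6
eef_pos: [0.5483, 0.018, 0.1626]
ee_rot: [-0.001, -0.707, 0.707, -0.001]
force: [0.3, -0.1, 0.2]
gripper_width: 0.093
```

Emit:
{"method": "play_rows", "body": {"moves": [{"xyz":[0,0,0],"twist":0},{"xyz":[0,0,0],"twist":0},{"xyz":[0,0,0],"twist":0},{"xyz":[0,0,0],"twist":0},{"xyz":[0,0,0],"twist":0},{"xyz":[0,0,0],"twist":0},{"xyz":[0,0,0],"twist":0},{"xyz":[0,0,0],"twist":0},{"xyz":[0,0,0],"twist":0},{"xyz":[0,0,0],"twist":0}], "fingers": -1}}

```text
clock: 3.85
eef_pos: [0.5475, 0.0183, 0.1614]
ee_rot: [-0.0, 0.707, -0.707, 0.0]
force: [-0.0, 1.8, 0.2]
gripper_width: 0.0133
```

```bash
python3 plan.py 548 -29 96 0
python3 - <<'E'
from h import *
from cell import eyes
d=eyes.read_camera("side");pickle.dump(d,open("s1.pkl","wb"));crop(d,240,200,160,130,5,"pics/s1.png")
E
```

```text
t 3.85 grasp [547.5  18.3  96.4] yawx -179.97 ydir [ 0.  0. -1.] w 13.3 F [-0.   1.8  0.2] j6 1.51
shift [-0.5  0.3 47.3] twist 0.03
```

View pics/s1.png

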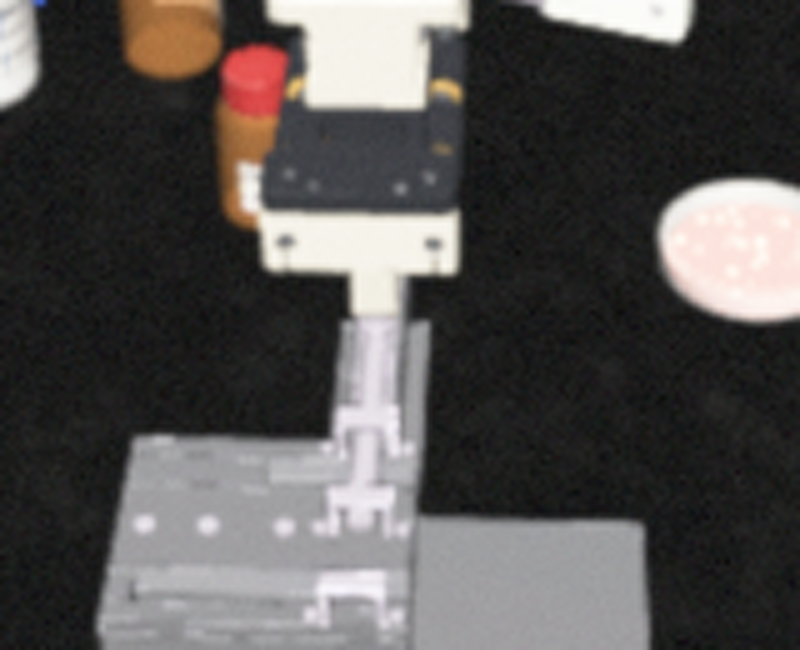

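The knob is gripped: opening 13.3 mm, knob at y 18. Next I draw the bolt back, slowing at the end.

Emit:
{"method": "play_rows", "body": {"moves": [{"xyz":[0,0,6],"twist":0},{"xyz":[0,0,14],"twist":0},{"xyz":[0,0,22],"twist":0},{"xyz":[0,0,30],"twist":0},{"xyz":[0,0,38],"twist":0},{"xyz":[0,0,42],"twist":0},{"xyz":[0,0,44],"twist":0},{"xyz":[0,0,46],"twist":0},{"xyz":[0,0,47],"twist":0},{"xyz":[0,0,48],"twist":0}]}}

```text
clock: 5.15
eef_pos: [0.5475, -0.0299, 0.1613]
ee_rot: [-0.0, 0.707, -0.707, 0.0]
force: [-0.3, 1.6, 0.0]
gripper_width: 0.0135
```

```bash
python3 plan.py 548 -29 96 0
```

```text
t 5.15 grasp [547.5 -29.9  96.3] yawx -179.97 ydir [-0.  0. -1.] w 13.5 F [-0.3  1.6  0. ] j6 1.42
shift [-0.5  0.3 -0.9] twist 0.03
```

Emit:
{"method": "play_rows", "body": {"moves": [{"xyz":[0,0,0.5],"twist":0},{"xyz":[0,0,1],"twist":0},{"xyz":[0,0,1.5],"twist":0},{"xyz":[0,0,2],"twist":0},{"xyz":[0,0,2.3],"twist":0},{"xyz":[0,0,2.6],"twist":0},{"xyz":[0,0,2.8],"twist":0},{"xyz":[0,0,3],"twist":0},{"xyz":[0,0,3],"twist":0},{"xyz":[0,0,3],"twist":0}]}}

```text
clock: 6.4
eef_pos: [0.5475, -0.0314, 0.1613]
ee_rot: [-0.0, 0.708, -0.706, 0.0]
force: [0.3, 11.7, -0.1]
gripper_width: 0.0134
```

```bash
python3 plan.py 548 -29 96 0
```

```text
t 6.4 grasp [547.5 -31.2  96.3] yawx -179.94 ydir [-0.     0.003 -1.   ] w 13.4 F [ 0.3 11.7 -0.1] j6 1.42
shift [-0.5  0.3 -2.2] twist 0.06
```

Emit:
{"method": "play_rows", "body": {"moves": [{"xyz":[0,0,-2],"twist":0},{"xyz":[0,0,-2],"twist":0},{"xyz":[0,0,-2],"twist":0},{"xyz":[0,-50,-2],"twist":0},{"xyz":[0,-100,-10],"twist":0},{"xyz":[20,-100,-60],"twist":0},{"xyz":[35,-100,-120],"twist":0},{"xyz":[50,-100,-180],"twist":0},{"xyz":[65,-100,-240],"twist":0},{"xyz":[80,-100,-290],"twist":0}], "fingers": 1}}

```text
clock: 7.65
eef_pos: [0.4668, 0.2588, 0.2616]
ee_rot: [0.0, 0.707, -0.707, 0.001]
force: [0.8, -0.3, -0.7]
gripper_width: 0.0928
```

```bash
python3 plan.py 460.5 305.5 24 -0.6
```

```text
t 7.65 grasp [466.8 258.8 196.6] yawx -179.96 ydir [ 0.001  0.    -1.   ] w 92.8 F [ 0.8 -0.3 -0.7] j6 1.98
shift [  6.4 172.6 -46.6] twist 0.64
```

Emit:
{"method": "play_rows", "body": {"moves": [{"xyz":[6.4,0,-35],"twist":0.6},{"xyz":[6.4,30,-46.6],"twist":0.6},{"xyz":[6.4,70,-46.6],"twist":0.6},{"xyz":[6.4,110,-46.6],"twist":0.6},{"xyz":[6.4,140,-46.6],"twist":0.6},{"xyz":[6.4,160,-46.6],"twist":0.6},{"xyz":[6.4,168,-46.6],"twist":0.6},{"xyz":[6.4,172,-46.6],"twist":0.6},{"xyz":[6.4,172,-46.6],"twist":0.6},{"xyz":[6.4,172,-46.6],"twist":0.6}]}}

```text
clock: 8.9
eef_pos: [0.4617, 0.3039, 0.0904]
ee_rot: [0.004, 0.707, -0.707, -0.003]
force: [-0.5, -0.8, 0.4]
gripper_width: 0.0928
```

Emit:
{"method": "play_rows", "body": {"moves": [{"xyz":[0,0,0],"twist":0},{"xyz":[0,0,0],"twist":0},{"xyz":[0,0,0],"twist":0},{"xyz":[0,0,0],"twist":0},{"xyz":[0,0,0],"twist":0},{"xyz":[0,0,0],"twist":0},{"xyz":[0,0,0],"twist":0},{"xyz":[0,0,0],"twist":0},{"xyz":[0,0,0],"twist":0},{"xyz":[0,0,0],"twist":0}], "fingers": -1}}

```text
clock: 10.15
eef_pos: [0.461, 0.3037, 0.0894]
ee_rot: [0.004, 0.707, -0.707, -0.004]
force: [0.2, 0.0, -0.1]
gripper_width: 0.0237
```

```bash
python3 plan.py 482 96 110 0.35
python3 - <<'E'
from h import *
from cell import eyes
d=eyes.read_camera("side");pickle.dump(d,open("s2.pkl","wb"));crop(d,280,310,140,120,5,"pics/s2.png")
d=eyes.read_camera("top");pickle.dump(d,open("t2.pkl","wb"));crop(d,150,180,140,110,5,"pics/t2.png")
E
```

```text
t 10.15 grasp [461.  303.7  24.4] yawx 179.42 ydir [ 0.  0. -1.] w 23.7 F [ 0.2  0.  -0.1] j6 2.07
shift [-23.1 -85.7 207.4] twist -0.93
```

View pics/s2.png

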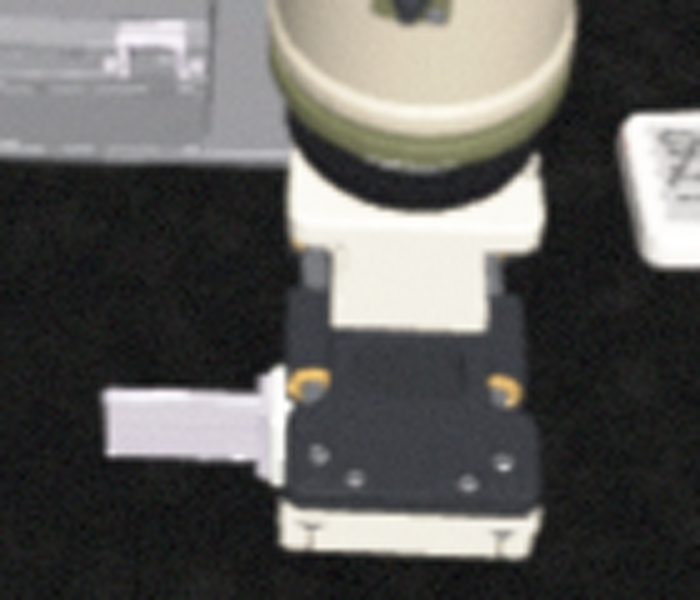

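View pics/t2.png

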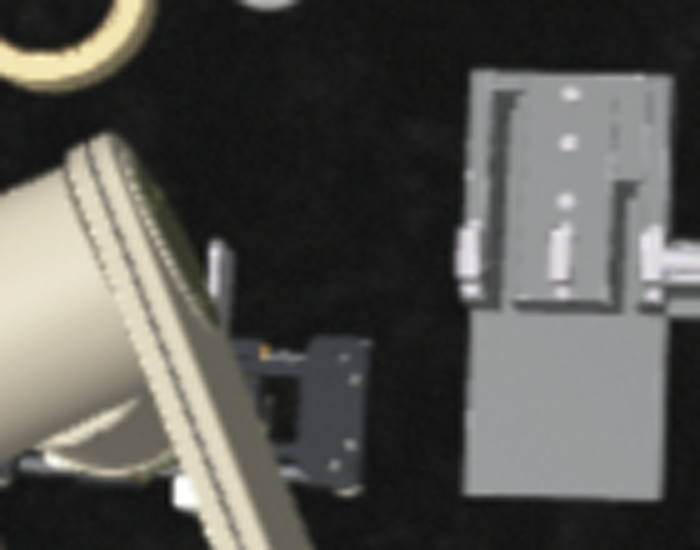

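The short scraper is gripped (23.7 mm) with its blade straight, and the top view shows the bolt clear of both slots. I'll lift it and carry it above the short slot.

Emit:
{"method": "play_rows", "body": {"moves": [{"xyz":[0,-30,0],"twist":0},{"xyz":[0,-70,0],"twist":0},{"xyz":[-5,-86,15],"twist":-0.9},{"xyz":[-12,-86,55],"twist":-0.9},{"xyz":[-18,-86,100],"twist":-0.9},{"xyz":[-24,-86,145],"twist":-0.9},{"xyz":[-24,-86,180],"twist":-0.9},{"xyz":[-24,-86,200],"twist":-0.9},{"xyz":[-24,-86,208.5],"twist":-0.9},{"xyz":[-24,-86,208.5],"twist":-0.9}]}}

```text
clock: 11.5
eef_pos: [0.4828, 0.0948, 0.1753]
ee_rot: [-0.002, 0.707, -0.707, 0.002]
force: [-0.4, -0.4, -1.1]
gripper_width: 0.0238
```

Emit:
{"method": "play_rows", "body": {"moves": [{"xyz":[0,5,0],"twist":0},{"xyz":[0,10,0],"twist":0},{"xyz":[0,20,0],"twist":0},{"xyz":[0,26,0],"twist":0},{"xyz":[0,28,0],"twist":0},{"xyz":[0,28,0],"twist":0},{"xyz":[0,28,0],"twist":0},{"xyz":[0,28,0],"twist":0},{"xyz":[0,28,0],"twist":0},{"xyz":[0,28,0],"twist":0}]}}

```text
clock: 12.75
eef_pos: [0.483, 0.0949, 0.1475]
ee_rot: [-0.002, 0.707, -0.707, 0.002]
force: [-0.2, 0.5, -1.3]
gripper_width: 0.0239
```

```bash
python3 plan.py 483 95 32.5 0.35
python3 - <<'E'
from h import *
from cell import eyes
d=eyes.read_camera("side");pickle.dump(d,open("s3.pkl","wb"));crop(d,240,230,150,120,5,"pics/s3.png")
d=eyes.read_camera("top");pickle.dump(d,open("t3.pkl","wb"));crop(d,230,180,120,110,5,"pics/t3.png")
E
```

```text
t 12.75 grasp [483.   94.9  82.5] yawx -179.68 ydir [ 0.  0. -1.] w 23.9 F [-0.2  0.5 -1.3] j6 1.65
shift [-0.  50.  -0.1] twist -0.03
```

View pics/s3.png

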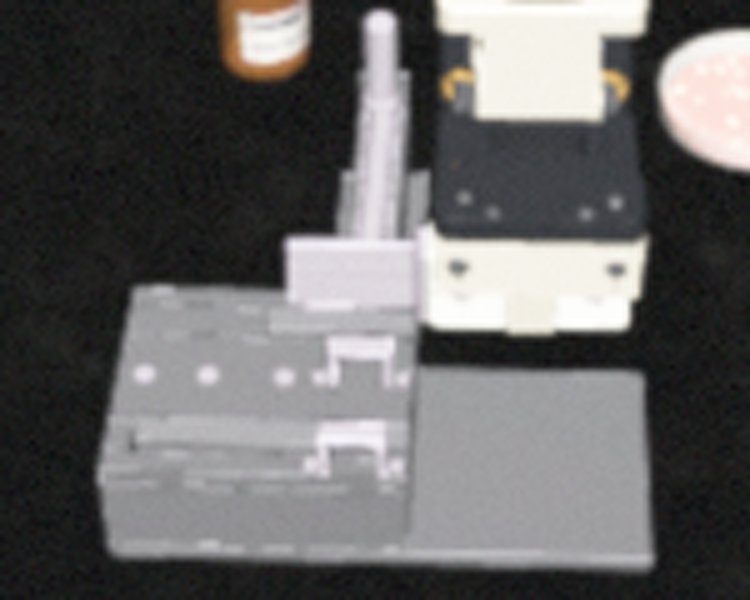

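View pics/t3.png

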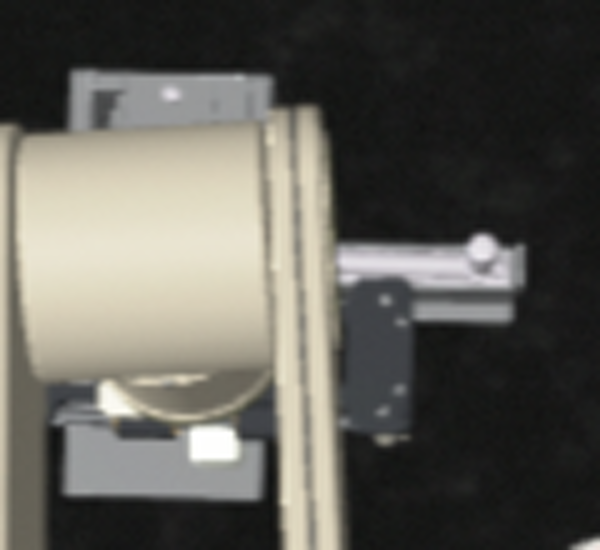

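Run:
```python
from h import *
s=pickle.load(open("s3.pkl","rb"))
for uv,z in(((285,237),.094),((289,304),.060),((420,309),.060)):
    print(atz(s,(uv[0]+.5)/5-.5+240,(uv[1]+.5)/5-.5+230,z)*1000)
```

```text
[577.65725071  95.19259785  94.        ]
[577.32270295  97.33053105  60.        ]
[524.9947441   98.44223684  60.        ]
```

Emit:
{"method": "play_rows", "body": {"moves": [{"xyz":[0,5,-0.5],"twist":0},{"xyz":[0,10,-0.5],"twist":0},{"xyz":[0,15,-0.5],"twist":0},{"xyz":[0,20,-0.5],"twist":0},{"xyz":[0,25,-0.5],"twist":0},{"xyz":[0,30,-0.5],"twist":0},{"xyz":[0,35,-0.5],"twist":0},{"xyz":[0,40,-0.5],"twist":0},{"xyz":[0,44,-0.5],"twist":0},{"xyz":[0,47,-0.5],"twist":0}]}}

```text
clock: 14.1
eef_pos: [0.4828, 0.0954, 0.1001]
ee_rot: [-0.002, 0.707, -0.707, 0.002]
force: [0.7, 0.5, -1.6]
gripper_width: 0.0238
```

```bash
python3 plan.py 483 95.3 32.5 0.35
```

```text
t 14.1 grasp [482.8  95.4  35.1] yawx -179.68 ydir [-0.  0. -1.] w 23.8 F [ 0.7  0.5 -1.6] j6 1.66
shift [-0.2  2.6  0.1] twist -0.03
```

Emit:
{"method": "play_rows", "body": {"moves": [{"xyz":[0,1,0],"twist":0},{"xyz":[0,2,0],"twist":0},{"xyz":[0,2.5,0],"twist":0},{"xyz":[0,3,0],"twist":0},{"xyz":[0,3.3,0],"twist":0},{"xyz":[0,3.3,0],"twist":0},{"xyz":[0,3.3,0],"twist":0},{"xyz":[0,3.3,0],"twist":0},{"xyz":[0,3.3,0],"twist":0},{"xyz":[0,3.3,0],"twist":0}]}}

```text
clock: 15.35
eef_pos: [0.483, 0.0954, 0.0973]
ee_rot: [-0.002, 0.707, -0.707, 0.002]
force: [-3.5, -0.7, 4.9]
gripper_width: 0.0241
```

```bash
python3 plan.py 483 95.3 32.5 0.35
```

```text
t 15.35 grasp [483.   95.4  32.3] yawx -179.68 ydir [ 0.  0. -1.] w 24.1 F [-3.5 -0.7  4.9] j6 1.66
shift [-0.  -0.2  0.1] twist -0.03
```

The short scraper is down on the ledge (about 5 N contact). I'll release it and head for the long one.

Emit:
{"method": "play_rows", "body": {"moves": [{"xyz":[0,0,0],"twist":0},{"xyz":[0,0,0],"twist":0},{"xyz":[0,0,0],"twist":0},{"xyz":[0,0,0],"twist":0},{"xyz":[0,-35,0],"twist":0},{"xyz":[0,-90,5],"twist":3},{"xyz":[5,-125,45],"twist":8},{"xyz":[15,-125,105],"twist":12},{"xyz":[22,-125,165],"twist":16},{"xyz":[30,-125,225],"twist":19}], "fingers": 1}}

```text
clock: 16.6
eef_pos: [0.4538, -0.1315, 0.2225]
ee_rot: [-0.116, -0.698, 0.698, 0.115]
force: [0.6, 0.0, -0.6]
gripper_width: 0.0932
```

```bash
python3 plan.py 432 -318.3 24 -19.6;python3 - <<'E'
from h import *
from cell import eyes
d=eyes.read_camera("side");pickle.dump(d,open("s4.pkl","wb"));crop(d,240,230,150,120,5,"pics/s4.png")
E
```

```text
t 16.6 grasp [ 453.9 -131.5  157.5] yawx 161.23 ydir [ 0.001 -0.    -1.   ] w 93.2 F [ 0.6  0.  -0.6] j6 1.51
shift [-39.2 133.5 183.9] twist 0.83
```

View pics/s4.png

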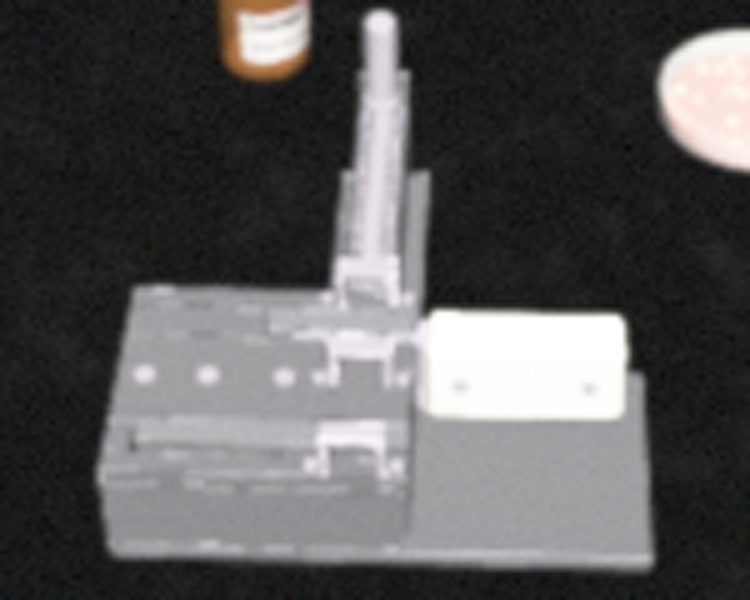

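The short scraper is seated, its handle just in front of the block with a gap of about 5 mm. Next is the long scraper.

Emit:
{"method": "play_rows", "body": {"moves": [{"xyz":[-12,0,55],"twist":0.8},{"xyz":[-25,0,115],"twist":0.8},{"xyz":[-37,0,165],"twist":0.8},{"xyz":[-39.2,20,183.9],"twist":0.8},{"xyz":[-39.2,50,183.9],"twist":0.8},{"xyz":[-39.2,85,183.9],"twist":0.8},{"xyz":[-39.2,110,183.9],"twist":0.8},{"xyz":[-39.2,125,183.9],"twist":0.8},{"xyz":[-39.2,131,183.9],"twist":0.8},{"xyz":[-39.2,133,183.9],"twist":0.8}]}}

```text
clock: 17.9
eef_pos: [0.4328, -0.3168, 0.0895]
ee_rot: [-0.12, -0.697, 0.697, 0.119]
force: [-0.2, -0.7, -0.0]
gripper_width: 0.093
```

Emit:
{"method": "play_rows", "body": {"moves": [{"xyz":[0,0,0],"twist":0},{"xyz":[0,0,0],"twist":0},{"xyz":[0,0,0],"twist":0},{"xyz":[0,0,0],"twist":0},{"xyz":[0,0,0],"twist":0},{"xyz":[0,0,0],"twist":0},{"xyz":[0,0,0],"twist":0},{"xyz":[0,0,0],"twist":0},{"xyz":[0,0,0],"twist":0},{"xyz":[0,0,0],"twist":0}], "fingers": -1}}

```text
clock: 19.15
eef_pos: [0.4323, -0.3166, 0.089]
ee_rot: [0.12, 0.697, -0.697, -0.12]
force: [-0.4, 0.1, -0.2]
gripper_width: 0.0237
```

```bash
python3 plan.py 483 157.5 110 0.35;python3 - <<'E'
from h import *
from cell import eyes
d=eyes.read_camera("side");pickle.dump(d,open("s5.pkl","wb"));crop(d,280,130,150,110,5,"pics/s5.png")
E
```

```text
t 19.15 grasp [ 432.3 -316.6   24. ] yawx 160.52 ydir [-0.  0. -1.] w 23.7 F [-0.4  0.1 -0.2] j6 1.18
shift [ 110.3  -86.  -463.8] twist -19.83
```

View pics/s5.png

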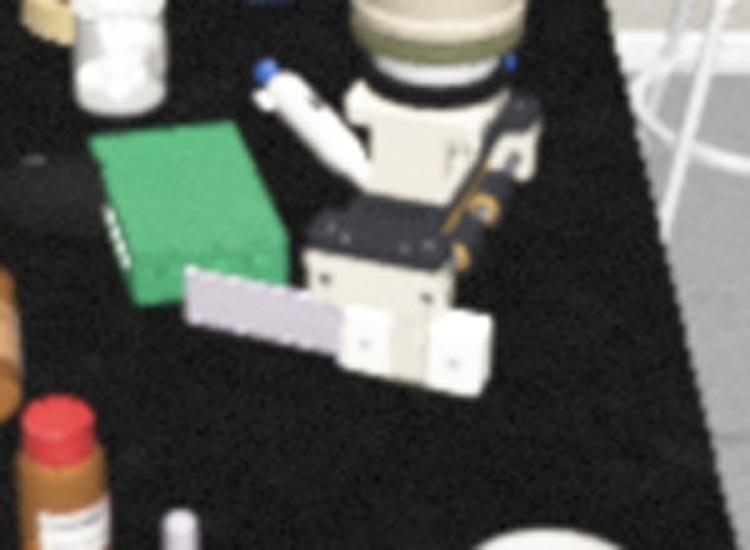

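Emit:
{"method": "play_rows", "body": {"moves": [{"xyz":[0,-30,0],"twist":0},{"xyz":[0,-85,0],"twist":0},{"xyz":[5,-136,-20],"twist":0},{"xyz":[18,-136,-75],"twist":-3},{"xyz":[31,-136,-132],"twist":-6},{"xyz":[44,-136,-188],"twist":-9},{"xyz":[57,-136,-244],"twist":-12},{"xyz":[70,-136,-300],"twist":-15},{"xyz":[84,-136,-356],"twist":-18},{"xyz":[97,-136,-410],"twist":-19.8}]}}

```text
clock: 20.45
eef_pos: [0.4774, 0.1044, 0.2251]
ee_rot: [-0.002, 0.707, -0.707, 0.003]
force: [1.1, -0.7, -0.8]
gripper_width: 0.0241
```

```bash
python3 plan.py 483 157.5 110 0.35
```

```text
t 20.45 grasp [477.5 104.4 160.1] yawx -179.59 ydir [ 0.  0. -1.] w 24.1 F [ 1.1 -0.7 -0.8] j6 1.67
shift [ -5.9  50.1 -53.1] twist 0.06
```

Emit:
{"method": "play_rows", "body": {"moves": [{"xyz":[-3,0,-35],"twist":0},{"xyz":[-5.2,0,-48],"twist":0},{"xyz":[-5.2,15,-53],"twist":0},{"xyz":[-5.2,40,-53],"twist":0},{"xyz":[-5.2,60,-53],"twist":0},{"xyz":[-5.2,72,-53],"twist":0},{"xyz":[-5.2,77,-53],"twist":0},{"xyz":[-5.2,78,-53],"twist":0},{"xyz":[-5.2,78,-53],"twist":0},{"xyz":[-5.2,78,-53],"twist":0}]}}

```text
clock: 21.7
eef_pos: [0.483, 0.1555, 0.1478]
ee_rot: [-0.002, 0.707, -0.707, 0.002]
force: [0.2, 0.5, -1.1]
gripper_width: 0.024
```

```bash
python3 plan.py 482.5 157.4 32.5 0.35;python3 - <<'E'
from h import *
from cell import eyes
d=eyes.read_camera("side");pickle.dump(d,open("s6.pkl","wb"));crop(d,240,230,150,120,5,"pics/s6.png")
E
```

```text
t 21.7 grasp [483.1 155.5  82.8] yawx -179.68 ydir [ 0.001  0.    -1.   ] w 24.0 F [ 0.2  0.5 -1.1] j6 1.78
shift [ 0.7 50.3 -1.9] twist -0.03
```

View pics/s6.png

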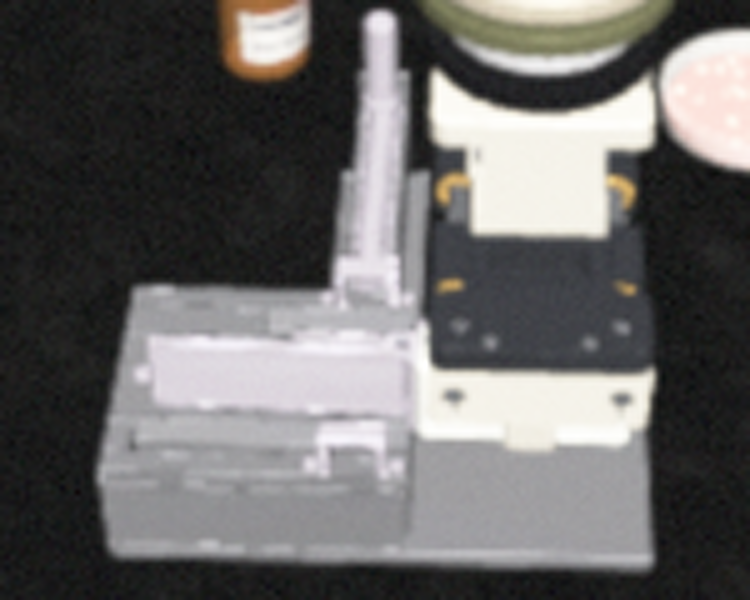

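Emit:
{"method": "play_rows", "body": {"moves": [{"xyz":[0.5,0,-1.9],"twist":0},{"xyz":[0.5,6,-1.9],"twist":0},{"xyz":[0.5,12,-1.9],"twist":0},{"xyz":[0.5,18,-1.9],"twist":0},{"xyz":[0.5,24,-1.9],"twist":0},{"xyz":[0.5,30,-1.9],"twist":0},{"xyz":[0.5,36,-1.9],"twist":0},{"xyz":[0.5,42,-1.9],"twist":0},{"xyz":[0.5,46,-1.9],"twist":0},{"xyz":[0.5,48,-1.9],"twist":0}]}}

```text
clock: 23.0
eef_pos: [0.482, 0.1572, 0.0988]
ee_rot: [0.002, -0.707, 0.707, -0.002]
force: [-0.0, 0.7, -1.3]
gripper_width: 0.0235
```

```bash
python3 plan.py 482.5 157.4 32 0.35
```

```text
t 23.0 grasp [481.9 157.2  33.8] yawx -179.68 ydir [-0. -0. -1.] w 23.5 F [-0.   0.7 -1.3] j6 1.78
shift [-0.6  1.8 -0.2] twist -0.03
```

Emit:
{"method": "play_rows", "body": {"moves": [{"xyz":[0,1,0],"twist":0},{"xyz":[0,1.6,0],"twist":0},{"xyz":[0,2.2,0],"twist":0},{"xyz":[0,2.5,0],"twist":0},{"xyz":[0,2.5,0],"twist":0},{"xyz":[0,2.5,0],"twist":0},{"xyz":[0,2.5,0],"twist":0},{"xyz":[0,2.5,0],"twist":0},{"xyz":[0,2.5,0],"twist":0},{"xyz":[0,2.5,0],"twist":0}]}}

```text
clock: 24.25
eef_pos: [0.4822, 0.1573, 0.097]
ee_rot: [-0.002, 0.707, -0.707, 0.002]
force: [-2.0, -0.1, 5.7]
gripper_width: 0.0243
```

```bash
python3 plan.py 482.5 157.4 32 0.35
```

```text
t 24.25 grasp [482.3 157.3  32. ] yawx -179.68 ydir [ 0.  0. -1.] w 24.3 F [-2.  -0.1  5.7] j6 1.78
shift [-0.2  0.  -0.1] twist -0.03
```

Emit:
{"method": "play_rows", "body": {"moves": [{"xyz":[0,0,0],"twist":0},{"xyz":[0,0,0],"twist":0},{"xyz":[0,0,0],"twist":0},{"xyz":[0,-30,0],"twist":0},{"xyz":[0,-80,0],"twist":0},{"xyz":[0,-130,10],"twist":0},{"xyz":[-10,-150,60],"twist":0},{"xyz":[-30,-150,115],"twist":0},{"xyz":[-55,-150,165],"twist":0},{"xyz":[-65,-145,188.6],"twist":0}], "fingers": -0.05}}

```text
clock: 25.5
eef_pos: [0.5492, -0.0338, 0.242]
ee_rot: [0.001, -0.707, 0.707, -0.002]
force: [-0.6, 1.1, 0.2]
gripper_width: 0.0445
```

```bash
python3 plan.py 547.5 -31.3 96.3 0.3;python3 - <<'E'
from h import *
from cell import eyes
d=eyes.read_camera("side");pickle.dump(d,open("s7.pkl","wb"));crop(d,240,230,150,120,5,"pics/s7.png")
d=eyes.read_camera("top");pickle.dump(d,open("t7.pkl","wb"));crop(d,230,185,120,100,6,"pics/t7.png")
E
```

```text
t 25.5 grasp [549.3 -33.8 177. ] yawx -179.81 ydir [ 0.002 -0.001 -1.   ] w 44.5 F [-0.6  1.1  0.2] j6 1.41
shift [ 1.9 80.7 -2.6] twist -0.11
```

View pics/s7.png

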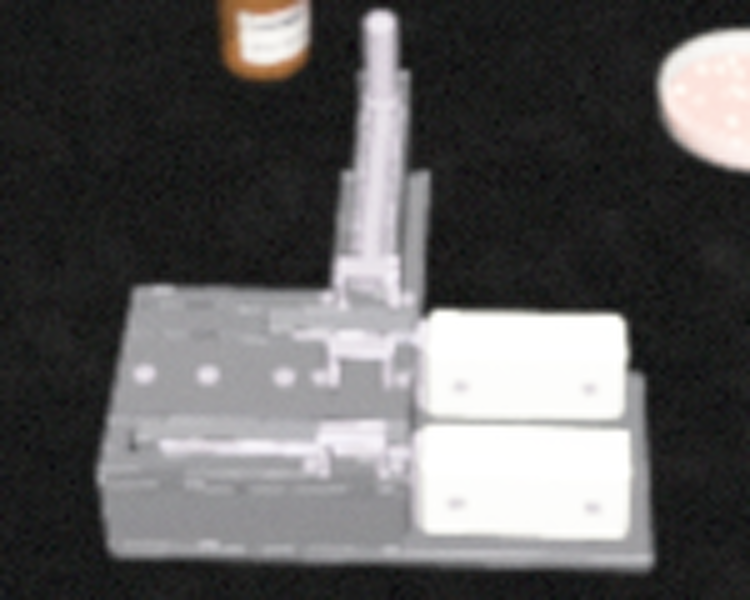

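View pics/t7.png

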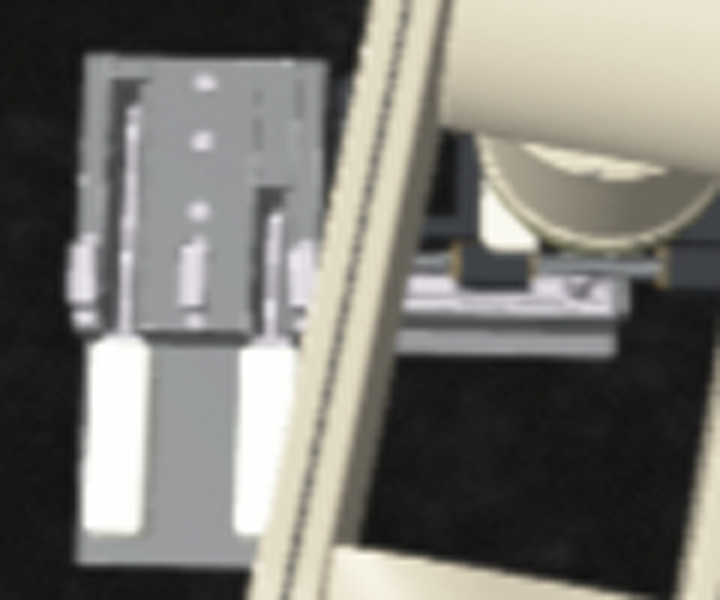

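Both blades are seated and both handles are close up to the block. Next I grip the knob again.

Emit:
{"method": "play_rows", "body": {"moves": [{"xyz":[1.9,0,-2.6],"twist":0},{"xyz":[1.9,15,-2.6],"twist":0},{"xyz":[1.9,40,-2.6],"twist":0},{"xyz":[1.9,60,-2.6],"twist":0},{"xyz":[1.9,73,-2.6],"twist":0},{"xyz":[1.9,79,-2.6],"twist":0},{"xyz":[1.9,80.7,-2.6],"twist":0},{"xyz":[1.9,80.7,-2.6],"twist":0},{"xyz":[1.9,80.7,-2.6],"twist":0},{"xyz":[1.9,80.7,-2.6],"twist":0}]}}

```text
clock: 26.85
eef_pos: [0.5465, -0.0285, 0.1613]
ee_rot: [0.002, -0.707, 0.707, -0.002]
force: [-0.7, 1.2, 0.6]
gripper_width: 0.0441
```

Emit:
{"method": "play_rows", "body": {"moves": [{"xyz":[0,0,0],"twist":0},{"xyz":[0,0,0],"twist":0},{"xyz":[0,0,0],"twist":0},{"xyz":[0,0,0],"twist":0},{"xyz":[0,0,0],"twist":0},{"xyz":[0,0,-2],"twist":0},{"xyz":[0,0,-5],"twist":0},{"xyz":[0,0,-10],"twist":0},{"xyz":[0,0,-15],"twist":0},{"xyz":[0,0,-20],"twist":0}], "fingers": -1}}

```text
clock: 28.1
eef_pos: [0.5462, -0.0079, 0.1609]
ee_rot: [-0.002, 0.707, -0.707, 0.002]
force: [0.9, -2.7, -0.3]
gripper_width: 0.0135
```

```bash
python3 plan.py 547.5 64.7 96.3 0.3
```

```text
t 28.1 grasp [546.2  -7.9  95.9] yawx -179.67 ydir [ 0.  0. -1.] w 13.5 F [ 0.9 -2.7 -0.3] j6 1.46
shift [ -1.7  -0.4 -72.6] twist 0.03
```

Emit:
{"method": "play_rows", "body": {"moves": [{"xyz":[0,0,-7],"twist":0},{"xyz":[0,0,-14],"twist":0},{"xyz":[0,0,-21],"twist":0},{"xyz":[0,0,-28],"twist":0},{"xyz":[0,0,-35],"twist":0},{"xyz":[0,0,-42],"twist":0},{"xyz":[0,0,-49],"twist":0},{"xyz":[0,0,-56],"twist":0},{"xyz":[0,0,-63],"twist":0},{"xyz":[0,0,-69],"twist":0}]}}

```text
clock: 29.35
eef_pos: [0.546, 0.0611, 0.1609]
ee_rot: [0.002, -0.707, 0.707, -0.002]
force: [5.5, -1.8, -4.9]
gripper_width: 0.0134
```

```bash
python3 plan.py 547.5 64.7 96.3 0.3
```

```text
t 29.35 grasp [546.1  61.1  95.9] yawx -179.68 ydir [ 0.001 -0.    -1.   ] w 13.4 F [ 5.5 -1.8 -4.9] j6 1.58
shift [-1.4 -0.4 -3.6] twist 0.02
```

Emit:
{"method": "play_rows", "body": {"moves": [{"xyz":[0,0,-1],"twist":0},{"xyz":[0,0,-2],"twist":0},{"xyz":[0,0,-2.5],"twist":0},{"xyz":[0,0,-3],"twist":0},{"xyz":[0,0,-3.5],"twist":0},{"xyz":[0,0,-4],"twist":0},{"xyz":[0,0,-4.5],"twist":0},{"xyz":[0,0,-5],"twist":0},{"xyz":[0,0,-5],"twist":0},{"xyz":[0,0,-5],"twist":0}]}}

```text
clock: 30.6
eef_pos: [0.546, 0.0651, 0.1609]
ee_rot: [0.002, -0.707, 0.708, -0.002]
force: [5.3, -5.2, -4.3]
gripper_width: 0.0135
```

```bash
python3 plan.py 547.5 64.7 96.3 0.3
```

```text
t 30.6 grasp [546.1  65.1  95.9] yawx -179.69 ydir [ 0.001 -0.001 -1.   ] w 13.5 F [ 5.3 -5.2 -4.3] j6 1.59
shift [-1.4 -0.4  0.4] twist 0.01
```

Emit:
{"method": "play_rows", "body": {"moves": [{"xyz":[0,0,-0.5],"twist":0},{"xyz":[0,0,-1],"twist":0},{"xyz":[0,0,-1.5],"twist":0},{"xyz":[0,0,-1.5],"twist":0},{"xyz":[0,0,-1.5],"twist":0},{"xyz":[0,0,-1.5],"twist":0},{"xyz":[0,0,-1.5],"twist":0},{"xyz":[0,0,-1.5],"twist":0},{"xyz":[0,0,-1.5],"twist":0},{"xyz":[0,0,-1.5],"twist":0}]}}

```text
clock: 31.85
eef_pos: [0.5461, 0.0654, 0.1609]
ee_rot: [0.001, -0.706, 0.708, -0.002]
force: [4.6, -11.8, -2.9]
gripper_width: 0.0134
```

```bash
python3 plan.py 547.5 64.7 96.3 0.3
```

```text
t 31.85 grasp [546.1  65.1  95.9] yawx -179.72 ydir [ 0.001 -0.003 -1.   ] w 13.4 F [  4.6 -11.8  -2.9] j6 1.59
shift [-1.4 -0.4  0.5] twist -0.02
```

The bolt is at its hard stop: 96.4 mm of travel between stops, and 11.8 N with no further motion. I'll release it and retreat.

Emit:
{"method": "play_rows", "body": {"moves": [{"xyz":[0,0,0],"twist":0},{"xyz":[0,0,0],"twist":0},{"xyz":[0,0,0],"twist":0},{"xyz":[0,-20,0],"twist":0},{"xyz":[0,-60,0],"twist":0},{"xyz":[0,-110,0],"twist":0},{"xyz":[10,-130,50],"twist":0},{"xyz":[20,-130,110],"twist":0},{"xyz":[30,-130,170],"twist":0},{"xyz":[40,-130,230],"twist":0}], "fingers": -0.05}}

```text
clock: 33.1
eef_pos: [0.5064, -0.1644, 0.2911]
ee_rot: [-0.002, 0.707, -0.707, 0.002]
force: [0.7, -0.9, 1.0]
gripper_width: 0.044
```

Emit:
{"method": "play_rows", "body": {"moves": [{"xyz":[0,0,30],"twist":0},{"xyz":[0,0,60],"twist":0},{"xyz":[0,0,90],"twist":0},{"xyz":[0,0,110],"twist":0},{"xyz":[0,0,120],"twist":0},{"xyz":[0,0,120],"twist":0},{"xyz":[0,0,120],"twist":0},{"xyz":[0,0,120],"twist":0},{"xyz":[0,0,120],"twist":0},{"xyz":[0,0,120],"twist":0}]}}

```text
clock: 34.35
eef_pos: [0.5077, -0.2829, 0.2909]
ee_rot: [0.002, -0.707, 0.707, -0.002]
force: [0.1, -0.0, 0.1]
gripper_width: 0.0441
```

Run:
```python
from h import *
from cell import eyes
d=eyes.read_camera("side");crop(d,240,230,150,120,5,"pics/s8.png");cv2.imwrite("pics/s8f.png",d["img"][:,:,::-1])
d=eyes.read_camera("top");crop(d,230,185,120,100,6,"pics/t8.png")
```

```text
(no output)
```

View pics/s8.png

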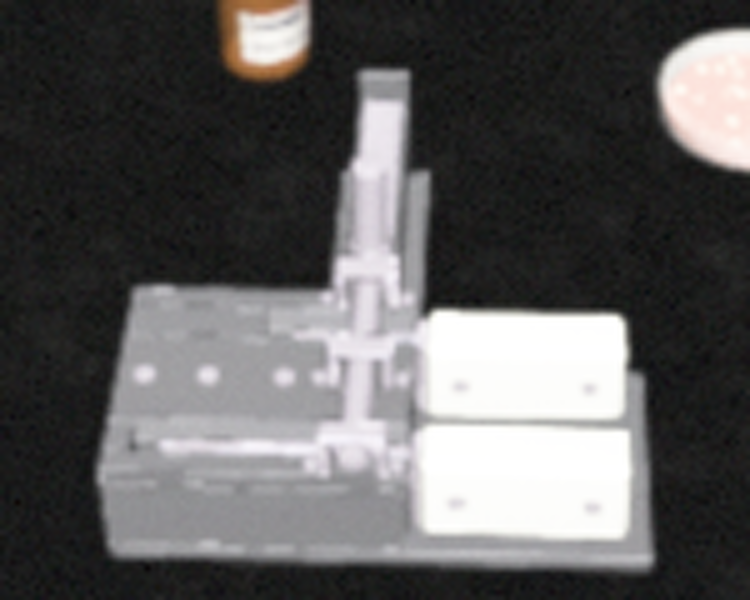

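View pics/t8.png

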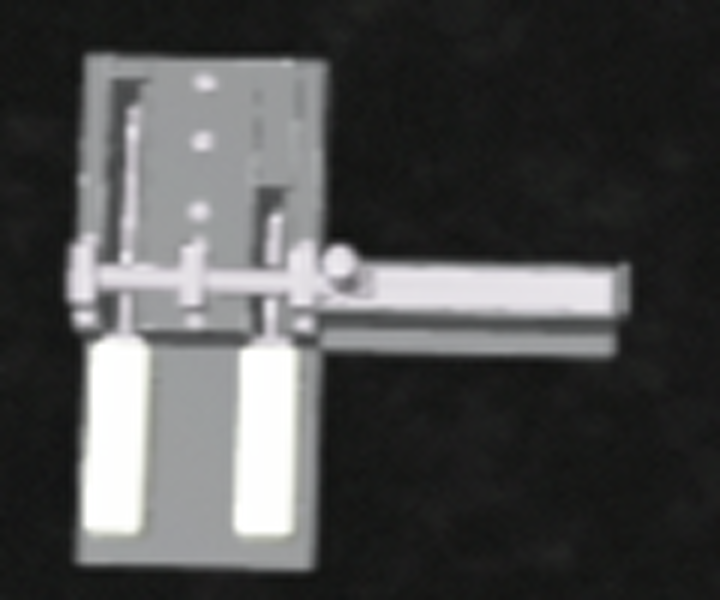

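View pics/s8f.png

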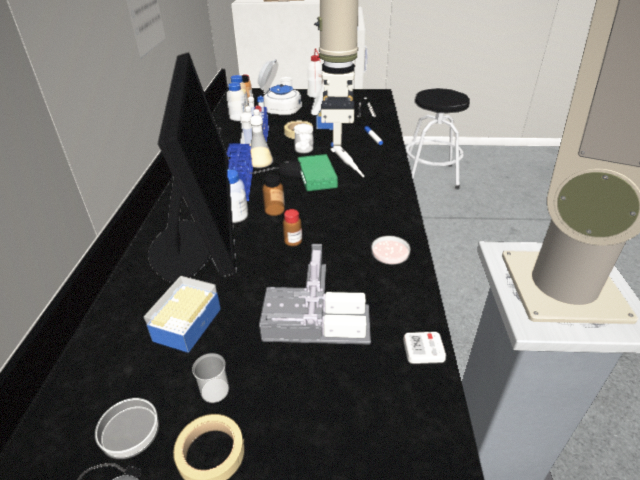

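The bolt lies over both blades with its tip in the keeper (side crop 355,455). Both handles are flush near the block, the bystanders haven't moved, and the arm is clear of everything. I'm handing the job in.

```bash
python3 -c "
from cell import workorder;print(workorder.finish_job())"
```

```text
the job is handed in; nothing more can be done
None
```

The job is done and handed in at about 34 s of the 72 s allowed. I drew the bolt back to its stop, then slid the short scraper and after it the long one into their own slots. Last, I pushed the bolt across over both blades.

**Scrapers:** both went down without resistance until they met the ledge at about 5 N. The final pictures show them fully down, handles on the ledge about 5 mm from the block.

**Bolt:** it moved 96.4 mm from stop to stop, against 96 mm nominal. At the far end it held 11.8 N with no further motion, and the pictures show its tip in the keeper.

**Bystanders:** the bottles, dish, timer and beaker look unmoved. The arm is clear and touching nothing.

**Disagreements:** the camera positions differed from the positions felt by the gripper by about 1–2 mm in y at the knob and the short scraper, within the stated calibration. While the bolt was pushed in there was a small side load of about 5 N. No checks failed.

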